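# Weigh the sunglasses case and hold it up for its sale photo

### The arm

A 6-joint arm with a two-finger parallel gripper is mounted at the origin on the work surface. World frame = base frame: x ahead of the robot, y to its left, z up, the work surface at z = 0. Lengths are in mm, angles in rad, forces in N, time in s.
With the tool pointing down it reaches from about 300 to 775 mm from the base axis. Payload 14.6 kg.
Tool frame: the origin (TCP) lies on the mounting face of the last link; the fingertips stand 199 mm ahead of it and the grasp point (between the pads) lies 180 mm ahead of it; z points along the fingers, y is the line along which they close (so a half turn about z gives the same grasp; the last joint's range is limited). The gripper opens to 94 mm and grips with 3 to 60 N. Pads are 16 mm wide; open, the fingers measure 119 mm over their backs; the gripper's body (75 mm by 177 mm) begins 78 mm behind the grasp point.
Start: joints at [1.074, 0.3, 1.521, -0, 1.321, -0.067], TCP at [229.176, 499.969, 404.646] pointing down, gripper open.
Joint ranges: [-3.03, 3.03], [-0.79, 2.21], [0.23, 2.52], [-1.04, 4.18], [0, 3.07], [-2.55, 2.55]. Speed limits (rad/s): [2.22, 2.22, 2.57, 3.14, 3.14, 3.14].

### API

Orientations are given as [roll, pitch, yaw] about the fixed x, y, z axes, in that order (R = Rz(yaw) Ry(pitch) Rx(roll)).
In Python, from cell import manip gives the robot as it stands. The module is installed in compiled form; this text tells all that it offers.
- The arm moves only by the shell command python3 -m creep 'ROWS' [FORCE]. ROWS is a JSON object of lists of equal length, an entry for each row: "slide": the shift along the world's x, y, z in cm, a list of three; "turn": the turn about the world's z in rad; "claw": the opening, from 0 (shut) to 1 (fully open). A call has 1 to 8 rows; each row shifts and turns the commanded pose from where the row before left it; what a row does not reach is not made up. A row lasts 1/8 s, in which the tool goes at most 62.5 mm and 10.7 degrees, less where a joint would pass 70% of its speed; a pose out of reach is approached as far as the arm can. A call with a gripper value outside its range is refused whole. The fingers move at their own pace and stop on an object; FORCE is the grip in N (left out, the last holds). Time passes only in rows, so rows that do not move let the fingers close. It gives the time, the measured TCP pose, the force, the opening and the grip force at its end, in the units of the state.
- manip.read_state(): the state, without advancing time (a new reading comes with each control period).
- manip.camera(name): name is "scene" or "top" or "wrist"; returns (picture, depth): 400x640x3 uint8, red, green, blue; 400x640 float32, mm along the optical axis (not along the pixel's ray), 0 where there is no reading.
- manip.calibration(name): a dict with "intrinsics" (3x3 intrinsics, pixels), "pose" (4x4, takes a point from camera to world coordinates). Camera axes: x right, y up, looking along -z (the intrinsics and any distortion apply to the point x, -y, -z); pixel columns grow to the right and rows downward; lengths in mm; the calibration is good to about 2 mm. The wrist camera is an equidistant fisheye: a pixel r from the principal point sees the ray r / f radians off the axis. A picture is of the moment at which its call begins: read the wrist's pose just before it. calibration takes no time and is no camera call; for the wrist camera it gives the pose at the moment of the call.
- manip.sign_off(): hands the job in; it is judged then, once.
Trained networks look in the newest picture that a camera, given by its name, has taken for a name from the list of things; names that differ only in an ending like _2 or _b are one class to them, and where a whole thing is asked for, a point or a joint stands for the part that bears it (a point fixed in the world has none). Each returns a list of dicts, best first, with "score" (0 to 1); they miss things now and then, are a little off and sometimes report something else, mostly with a low value. They report only what shows in the picture. A call takes as long as a camera call. They do not tell look-alikes from the thing itself.
- manip.cut_out(query, camera): "mask" (400x640 bool, what is visible of it) and "position" ([column, row] in pixels, amid what is visible of it).
The state is a dict: "clock": time; "joints": joint angles; "qd": joint speeds; "effort": joint torques, N m; "eef_pos": TCP position; "eef_rot": TCP orientation; "wrist_force": force on the tool from outside, world axes, zero at the start; "moment": the same for the moment, N m; "finger_gap": finger opening in mm; "finger_force": force on a finger pad.
Only numpy, scipy, OpenCV 4.12 (cv2) and the standard library are available. Lean on these libraries where they do the work, as an engineer would, in place of code of your own. Each camera call takes 0.05 s, during which the arm holds its last target. There are 200 camera calls.

### The job

Get the hinged sunglasses case (the taller one with a clasp) ready to sell by post: set it gently in the middle of the spring scale's platform, let go and leave it a couple of seconds so the pointer settles. Then take it by one end, fingers off the clasp, and hold it up to the phone on the tripod for its picture: lid side up, clasp side facing squarely into the lens, edges level in the picture, clasp mid-view and about 20 cm from the lens. Finish still holding it motionless in the air there, with the phone and all the other things left as they stood.

Things in the scene. Friction and masses are not known exactly. Their poses are not given: they have to be found in the camera images.
- case: hinged sunglasses case, shut: grey hard shell 56 wide (x), 160 long (y), 46 mm high (z), edges rounded 8-10 mm, 0.11-0.20 kg. Origin: centre of underside; -x is the clasp side, +x the hinge side, z up through the lid. Starts flat on the ledge, clasp roughly to the robot's right. Long sides flat and parallel, but within 25 mm of mid-length clasp and hinge barrel stand out 3 and 5 mm
- case_clasp (a point): the middle of the clasp, a steel tab 20 mm wide and 14 mm high: 30 mm in front (-x) of the case's centre plane, at mid-length, 23 mm above its underside; axes as the case's
- pan (a joint): how far the scale's platform is pushed down, m: 0 empty, stop at 0.025; damped spring of 300 N/m (the case sinks it 4 to 7 mm; it settles in under 0.5 s); the dial's pointer follows it
- pan_center (a point): top centre of the fixed scale's flat round steel platform, 160 mm across, 120 mm above the ledge when empty; z up; sinks with the platform. Below it is a white box housing, 130 x 140 mm, with a dial on the side away from the robot
- lens (a point): front glass of the phone's rear camera, 0.27-0.34 m above the ledge, at the phone's upper corner farther from the robot. Own -x is where it looks (to the robot's left and 5-20 degrees down), y is level along the phone, z is up in the picture. A case squarely facing it has its -x along the lens's +x and its z along the lens's z
- reading_case: slim reading-glasses case, grey, 40 x 150 x 28 mm (x, y, z), no clasp; leave alone; origin at the centre of its underside. It and the sunglasses case may have changed places
- key_dish: stainless steel dish, 124 mm across, 24 mm high, two keys in it; leave alone; origin under its centre
- door_stop: white plastic door stop wedge 117 x 42 x 28 mm, thick end at +x; leave alone; origin under its centre
- polish_tin: flat round tin of polish with lid, 75 mm across, 25 mm high; leave alone; origin under its centre
- clamp: wooden shoehorn lying flat, 40 mm wide, gripped by a steel spring clamp, 325 mm long in all (x from -190 to +135 mm), 20 mm high; leave alone; origin near mid-length on the ledge
- shoe_brush: wooden shoe brush 52 x 165 x 46 mm (x, y, z); leave alone; origin under its centre
- tripod: fixed mini tripod at the robot's right, legs reaching 85 mm from its upright axis; on top, clamped lengthwise, the phone, 152 x 74 x 9 mm. Origin: on the ledge under the axis. Leave alone
There are look-alikes about, which are no part of the job. Leave any purple or red look-alike of the case alone.

How it is judged:
By the outcome, as a careful person would: the job done as asked, in the order asked, and still so for the second after the job is handed in, while the arm keeps its last pose, push and grip.
It also fails if it takes over 48 s, if anything falls off the work surface, if the arm or the gripper's body presses on something with over 40 N, if the wrist force passes 120 N, or if a joint passes its speed limit or range.

## Working session

There is one attempt and no reset: what is moved stays moved. The work goes in short steps, Python scripts to look and compute and a shell command to move; the robot and the scene stay as the last step left them, time stands still between calls to the robot, and variables do not carry over. Pictures are saved under pics/ and viewed, at most 10 in all, crops included, and the job is handed in when it is done.

```bash
mkdir -p pics; cat > h.py <<'E'
import numpy as np, cv2
from cell import manip
def pts(cam,depth,cal):
    K=np.array(cal["intrinsics"]);T=np.array(cal["pose"])
    v,u=np.mgrid[0:depth.shape[0],0:depth.shape[1]]
    x=(u-K[0,2])/K[0,0];y=(v-K[1,2])/K[1,1]
    if cam=="wrist":
        r=np.hypot(x,y)+1e-9; s=np.tan(np.minimum(r,1.5))/r; x=x*s;y=y*s
    d=depth
    P=np.stack([x*d,-y*d,-d,np.ones_like(d)],-1)@T.T
    P=P[...,:3]; P[d==0]=np.nan
    return P
def grab(cam,name=None):
    cal=manip.calibration(cam); im,d=manip.camera(cam)
    if name: cv2.imwrite(f"pics/{name}.png",im[...,::-1])
    return im,d,pts(cam,d,cal),cal
E
python3 - <<'E'
from h import *
for c in("scene","top"):
    im,d,P,cal=grab(c,c+"0")
    print(c,np.round(cal["pose"],2).tolist(),np.round(cal["intrinsics"],1).tolist(), [k for k in cal])
    for n in["case","case_clasp","reading_case","pan_center","lens","tripod","shoe_brush","key_dish","polish_tin","clamp","door_stop"]:
        for o in manip.cut_out(n,c)[:4]:
            m=o["mask"]; p=P[m]; p=p[~np.isnan(p[:,0])]
            if len(p)<3: print(n,o["score"],o["position"]);continue
            print(n,round(o["score"],2),np.round(o["position"]),m.sum(),"med",np.median(p,0).round(),"lo",np.percentile(p,3,0).round(),"hi",np.percentile(p,97,0).round(), "rgb",np.median(im[m],0))
print(manip.read_state())
E
```

```text
scene [[0.21, -0.77, 0.6, 1255.98], [0.98, 0.16, -0.13, -189.5], [0.0, 0.62, 0.79, 1143.61], [0.0, 0.0, 0.0, 1.0]] [[402.6, 0.0, 323.4], [0.0, 402.6, 202.4], [0.0, 0.0, 1.0]] ['intrinsics', 'pose']
case 0.96 [419. 165.] 671 med [318. 371.  45.] lo [252. 323.  12.] hi [378. 422.  53.] rgb [139.  62. 146.]
case 0.77 [358. 176.] 683 med [328. 132.  46.] lo [284.  66.  14.] hi [365. 207.  52.] rgb [216.  40.  31.]
case 0.75 [382. 218.] 756 med [534. 177.  47.] lo [450. 148.  16.] hi [596. 210.  52.] rgb [154. 143. 129.]
case_clasp 0.66 [417. 170.] 718 med [317. 370.  45.] lo [247. 319.   9.] hi [377. 426.  52.] rgb [126.5  55.  134. ]
case_clasp 0.56 [386. 223.] 792 med [535. 177.  47.] lo [447. 147.  11.] hi [597. 212.  52.] rgb [152. 142. 128.]
reading_case 0.79 [441. 209.] 484 med [517. 383.  30.] lo [439. 357.   9.] hi [581. 414.  35.] rgb [154.  145.  129.5]
reading_case 0.36 [258. 311.] 529 med [ 748. -283.   19.] lo [ 689. -306.    8.] hi [ 800. -262.   30.] rgb [217. 219. 207.]
pan_center 0.82 [318. 253.] 2011 med [657. -75. 122.] lo [ 586. -143.  118.] hi [723.  -5. 126.] rgb [2
[... 3079 characters left out ...]

{'clock': 1.2, 'joints': array([ 1.07441098e+00,  2.99875782e-01,  1.52102611e+00, -2.57606893e-05,
        1.32068850e+00, -6.65577004e-02]), 'qd': array([ 6.54644574e-04, -1.75668899e-03,  6.50503405e-04, -3.90588819e-05,
        1.33540760e-03,  7.99285442e-05]), 'effort': array([-1.37928932e-03, -5.31655920e+01, -3.52928388e+01,  7.09231175e-02,
        2.12213461e-02, -2.40887408e-05]), 'eef_pos': array([229.16740103, 499.96267712, 404.6478154 ]), 'eef_rot': array([3.14159206e+00, 2.50543322e-05, 2.71177138e+00]), 'wrist_force': array([-0.43820203, -0.33836092,  0.29426277]), 'moment': array([ 0.0045983 , -0.01578686,  0.08515268]), 'finger_force': 0.0, 'finger_gap': 94.21662050939018}
```

```bash
python3 - <<'E'
from h import *
for c in("scene","top"):
    im,d,P,cal=grab(c)
    for n in ("lens","case","reading_case"):
      for o in manip.cut_out(n,c)[:3]:
        m=o["mask"]; m2=cv2.erode(m.astype(np.uint8),np.ones((3,3)))>0
        p=P[m2&~np.isnan(P[...,0])]
        if n!="lens":
            col=np.median(im[m],0)
            if np.ptp(col)>40: continue
            p=P[m&~np.isnan(P[...,0])]; p=p[p[:,2]>np.percentile(p[:,2],70)-8]
            r=cv2.minAreaRect(p[:,:2].astype(np.float32)); print(c,n,r,p[:,2].max()); continue
        print(c,n,o["score"],o["position"],len(p))
        # ransac plane
        rng=np.random.default_rng(0);best=0
        for _ in range(500):
            a=p[rng.choice(len(p),3,False)];nn=np.cross(a[1]-a[0],a[2]-a[0]);l=np.linalg.norm(nn)
            if l<50: continue
            nn/=l; ins=abs((p-a[0])@nn)<2.5
            if ins.sum()>best: best=ins.sum();bi=ins
        q=p[bi];cc=q.mean(0);u,s,vt=np.linalg.svd(q-cc);print(len(q),cc.round(1),vt.round(3).tolist(),s.round(1))
        break
    big=cv2.resize(im[...,::-1],None,fx=1.25,fy=1.25); cv2.imwrite(f"pics/{c}_b.png",big)
    if c=="scene":
        a=im[150:260,100:240];b=im[130:260,330:470]
        cv2.imwrite("pics/crops.png",cv2.resize(np.hstack([cv2.resize(a,(400,400)),cv2.resize(b,(400,400))]),(800,400))[...,::-1])
E
```

```text
scene lens 0.94 [162.0, 191.1] 235
137 [ 509.2 -464.9  323. ] [[0.947, 0.259, -0.191], [0.119, 0.269, 0.956], [0.299, -0.928, 0.224]] [318.2 243.   15.5]
scene case ((518.9255981445312, 182.53952026367188), (56.19243621826172, 158.17532348632812), 80.06124877929688) 54.41015569154729
scene reading_case ((508.09832763671875, 387.6365051269531), (40.010066986083984, 151.2696533203125), 77.49745178222656) 36.954826961475646
top lens 0.73 [451.0, 210.8] 137
77 [ 469.4 -467.3  339.1] [[-0.962, -0.274, -0.005], [0.011, -0.058, 0.998], [-0.274, 0.96, 0.059]] [370.5  51.2  11.7]
top case ((517.4862670898438, 181.44512939453125), (55.51211929321289, 155.85301208496094), 81.02531433105469) 61.475278395994565
```

View pics/scene_b.png

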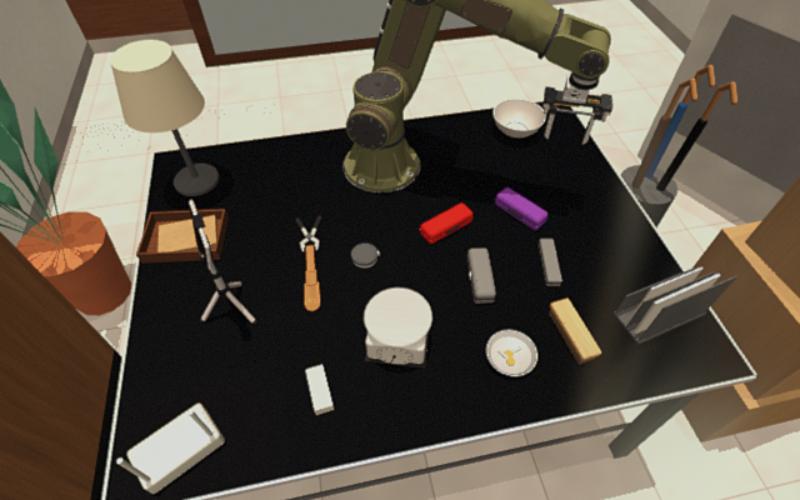

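View pics/crops.png

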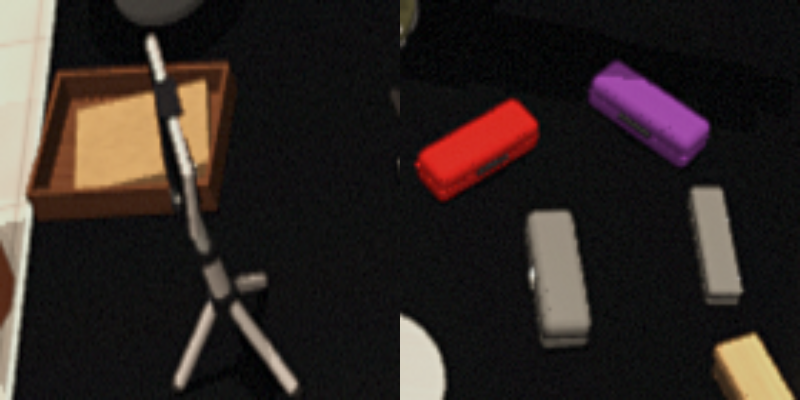

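Scene picture: the wanted case is the grey, taller one at (382,218), with a steel tab on its left (robot's right) side. It could be confused with the red one at (358,176), the purple one at (419,165) and the slim grey reading case with no clasp at (441,209). The crop confirms the choice. Next I move above its near end.

```bash
python3 -m creep '{"slide":[[3.6,-4.4,0],[3.6,-4.4,0],[3.6,-4.4,0],[3.6,-4.4,0],[3.6,-4.4,0],[3.6,-4.4,0],[3.4,-4.7,-2],[0,0,-5]],"turn":[0.038,0.038,0.038,0.038,0.038,0.038,0.038,0],"claw":[1,1,1,1,1,1,1,1]}' 30
python3 - <<'E'
from h import *
im,d,P,cal=grab("wrist","w1")
print(np.round(cal["pose"],2).tolist(),np.round(cal["intrinsics"],1).tolist())
s=manip.read_state();print(s["eef_pos"],s["eef_rot"],s["joints"].round(2))
for n in("case","case_clasp","lens","tripod","pan_center"):
    for o in manip.cut_out(n,"wrist")[:3]:
        m=o["mask"];p=P[m&~np.isnan(P[...,0])]
        print(n,round(o["score"],2),np.round(o["position"]),m.sum(),"med",np.median(p,0).round(),"rgb",np.median(im[m],0))
        if n=="case":
            q=p[p[:,2]>20]; print(cv2.minAreaRect(q[:,:2].astype(np.float32)),np.percentile(p[:,2],95))
E
```

```text
clock: 2.6
eef_pos: [481.1, 186.3, 335.3]
eef_rot: [3.14, 0.004, 2.974]
wrist_force: [0.4, 1.0, -0.4]
finger_gap: 94.1
finger_force: 0.0
[[0.17, -0.96, -0.24, 414.6], [0.99, 0.16, 0.04, 198.6], [0.0, -0.24, 0.97, 316.03], [0.0, 0.0, 0.0, 1.0]] [[309.7, 0.0, 322.5], [0.0, 309.7, 206.4], [0.0, 0.0, 1.0]]
[478.96318792 187.01309346 327.810697  ] [-3.1385723  -0.00585583  2.97473955] [ 0.3   0.3   1.71 -0.    1.14 -1.1 ]
case 0.83 [321. 224.] 8311 med [497. 186.  47.] rgb [232. 230. 221.]
((505.2452697753906, 185.7056427001953), (62.535640716552734, 136.961181640625), 80.32988739013672) 47.98209200847539
case 0.81 [241.  49.] 9413 med [323. 139.  46.] rgb [255.  92.  88.]
((318.40673828125, 140.83078002929688), (59.72870635986328, 159.24575805664062), 23.357765197753906) 47.90073082276969
case 0.64 [490.  32.] 5012 med [336. 381.  45.] rgb [254. 171. 255.]
((325.7069396972656, 385.2078857421875), (113.07862091064453, 59.19600296020508), 33.22996520996094) 47.61437041374122
case_clasp 0.93 [238.  49.] 9521 med [323. 139.  46.] rgb [255.  92.  88.]
case_clasp 0.74 [490.  34.] 5041 med [336. 381.  45.] rgb [254. 170. 255.]
case_clasp 0.72 [327. 225.] 8468 med [496. 186.  47.] rgb [232. 230. 220.]
lens 0.61 [ 70. 162.] 2300 med [ 378. -106.   24.] rgb [235. 235. 230.]
tripod 0.46 [  2. 279.] 39 med [ 526. -426.   13.] rgb [93. 88. 83.]
```

View pics/w1.png

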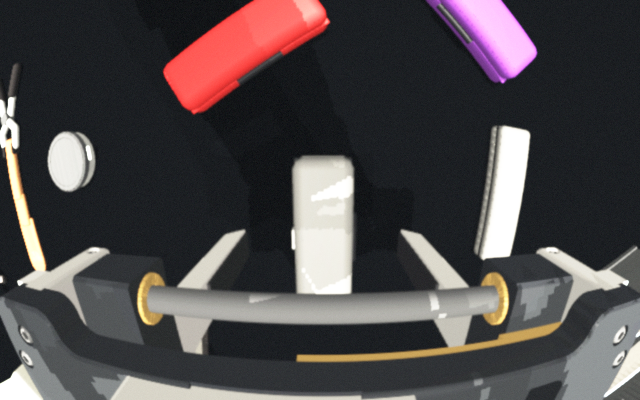

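The wrist view shows the grey case between the fingers at (322,225), with its clasp tab on the left at (293,239). I'm descending to grip 40 mm from mid-length.

```bash
python3 -m creep '{"slide":[[-0.2,0.3,-4],[0,0,-4],[0,0,-3],[0,0,-1.5],[0,0,0],[0,0,0],[0,0,0],[0,0,0]],"turn":[0,0,0,0,0,0,0,0],"claw":[1,1,1,1,1,0.3,0.3,0.3]}' 30
python3 -c "
from h import *
s=manip.read_state();print(s['eef_pos'],s['eef_rot'],s['finger_gap'],s['finger_force'],s['wrist_force'])"
```

```text
clock: 3.9
eef_pos: [477.3, 192.0, 210.2]
eef_rot: [3.141, 0.001, 2.978]
wrist_force: [-0.6, 0.4, -0.6]
finger_gap: 67.7
finger_force: 0.0
[477.28161993 192.00863231 210.24620246] [3.14114949e+00 8.73858422e-04 2.97780445e+00] 67.71479123582334 0.0 [-0.64987454  0.35454062 -0.58817099]
```

```bash
python3 -m creep '{"slide":[[0,0,-0.4],[0,0,0],[0,0,0],[0,0,0]],"turn":[0,0,0,0],"claw":[0.3,0.3,0.3,0.3]}' 35
python3 -m creep '{"slide":[[0,0,0],[0,0,2],[0,0,3],[0,0,3]],"turn":[0,0,0,0],"claw":[0.3,0.3,0.3,0.3]}' 35
python3 - <<'E'
from h import *
im,d,P,cal=grab("top")
for o in manip.cut_out("pan_center","top")[:1]:
    p=P[o["mask"]];p=p[(p[:,2]>112)&(p[:,2]<130)];print(cv2.minEnclosingCircle(p[:,:2].astype(np.float32)),np.median(p,0))
im,d,P,cal=grab("scene")
for o in manip.cut_out("pan_center","scene")[:1]:
    p=P[o["mask"]];p=p[(p[:,2]>112)&(p[:,2]<130)];print(cv2.minEnclosingCircle(p[:,:2].astype(np.float32)),np.median(p,0))
im,d,P,cal=grab("wrist","w2")
s=manip.read_state();print(s["eef_pos"],s["eef_rot"],s["finger_gap"],s["wrist_force"],s["moment"])
E
```

```text
clock: 4.4
eef_pos: [477.1, 192.0, 205.5]
eef_rot: [-3.141, -0.0, 2.978]
wrist_force: [0.5, -0.7, -1.2]
finger_gap: 56.0
finger_force: 34.8
clock: 4.9
eef_pos: [477.0, 191.9, 286.2]
eef_rot: [-3.141, -0.001, 2.978]
wrist_force: [-0.0, 0.5, -1.5]
finger_gap: 55.9
finger_force: 34.8
((653.570556640625, -76.33069610595703), 79.5589828491211) [654.02605732 -74.12230859 120.0595836 ]
((651.3123168945312, -74.16349029541016), 81.55471801757812) [656.90345147 -75.30551468 121.7040689 ]
[476.8500302  191.90314016 284.44076272] [-3.14087098e+00 -1.47725826e-03  2.97785219e+00] 55.84172981927471 [-0.15955325 -0.09976297 -1.45663236] [0.05447557 0.03734219 0.00248518]
```

```bash
python3 -m creep '{"slide":[[0,-1,5],[1.4,-4,3.5],[2.6,-4.6,0],[2.6,-4.6,0],[2.6,-4.6,0],[2.6,-4.3,0],[1.8,-2.7,0],[0,0,0]],"turn":[0,0,0,0,0,0,0,0],"claw":[0.3,0.3,0.3,0.3,0.3,0.3,0.3,0.3]}' 35
python3 - <<'E'
from h import *
s=manip.read_state();print(s["eef_pos"],s["eef_rot"],s["finger_gap"],s["wrist_force"],s["moment"])
im,d,P,cal=grab("scene")
for o in manip.cut_out("case","scene")[:4]:
    p=P[o["mask"]];p=p[~np.isnan(p[:,0])];c=np.median(im[o["mask"]],0)
    if np.ptp(c)<40:
        q=p[p[:,2]>np.median(p[:,2])-6]; print(o["score"],np.median(p,0),cv2.minAreaRect(q[:,:2].astype(np.float32)))
        A=np.c_[q[:,:2]-q[:,:2].mean(0),np.ones(len(q))];print("slope",np.linalg.lstsq(A,q[:,2],rcond=None)[0])
c=im[130:300,230:430];cv2.imwrite("pics/s2.png",cv2.resize(c,(800,600))[...,::-1])
im,d,P,cal=grab("wrist","w3")
for n in("lens","tripod"):
  for o in manip.cut_out(n,"wrist")[:2]:
    m=o["mask"];p=P[m&~np.isnan(P[...,0])];print(n,o["score"],o["position"],m.sum(),np.median(p,0))
E
```

```text
clock: 6.15
eef_pos: [613.8, -67.9, 368.1]
eef_rot: [-3.141, -0.003, 2.975]
wrist_force: [-0.6, 1.4, -1.7]
finger_gap: 55.8
finger_force: 34.8
[613.80767433 -67.88304985 368.08576312] [-3.14148879 -0.00320602  2.9754223 ] 55.77964201180791 [-0.5908943   1.3932414  -1.72775879] [0.06246087 0.01759223 0.03064596]
0.68 [673.62599762 -76.89768051 208.94086926] ((660.5468139648438, -74.70986938476562), (55.62234115600586, 144.86912536621094), 79.67756652832031)
slope [-1.08254657e-02 -5.45681839e-05  2.09356995e+02]
tripod 0.84 [21.9, 166.6] 1296 [ 486.78677709 -466.62128633   51.92192165]
```

View pics/s2.png

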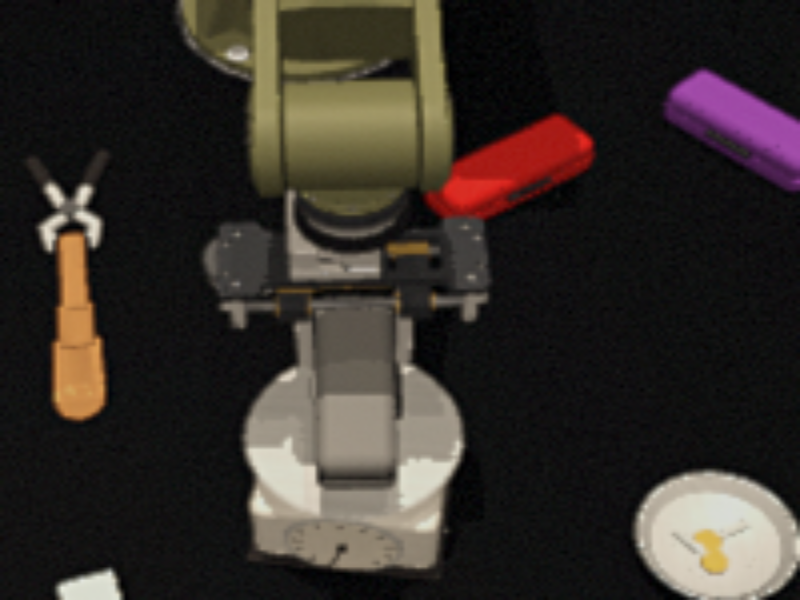

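The picture shows the case held level over the platform, centred around (355,440) in the crop. I'm lowering it gently.

```bash
python3 -m creep '{"slide":[[0,0,-2],[0,0,-1.5],[0,0,-0.4],[0,0,-0.3],[0,0,-0.3],[0,0,-0.1],[0,0,0],[0,0,0]],"turn":[0,0,0,0,0,0,0,0],"claw":[0.3,0.3,0.3,0.3,0.3,0.3,0.3,0.3]}' 35
python3 -c "
from h import *
s=manip.read_state();print(s['eef_pos'],s['eef_rot'],s['finger_gap'],s['finger_force'],s['wrist_force'])"
```

```text
clock: 7.4
eef_pos: [613.2, -66.1, 324.9]
eef_rot: [-3.142, 0.0, 2.978]
wrist_force: [-0.5, 0.2, -0.9]
finger_gap: 56.0
finger_force: 34.8
[613.17969924 -66.07414016 324.85113259] [-3.14158405e+00  2.90947011e-04  2.97771007e+00] 55.96541933503714 34.83276218175888 [-0.48532809  0.18266605 -0.89075146]
```

```bash
python3 -m creep '{"slide":[[0,0,-0.2],[0,0,-0.1],[0,0,0],[0,0,0],[0,0,0],[0,0,0],[0,0,0]],"turn":[0,0,0,0,0,0,0],"claw":[0.3,0.3,0.3,0.85,0.85,0.85,0.85]}' 35
python3 -m creep '{"slide":[[0,0,1.5],[0,0,3],[0,0,3],[0,0,2],[0,0,1],[0,0,0],[0,0,0],[0,0,0]],"turn":[0,0,0,-0.185,-0.185,-0.185,-0.185,-0.185],"claw":[0.9,1,1,1,1,1,1,1]}' 35
python3 -m creep '{"slide":[[-1,-3,0],[0,0,0],[0,0,0],[0,0,0],[0,0,0],[0,0,0],[0,0,0],[0,0,0]],"turn":[-0.185,-0.185,-0.185,-0.185,-0.185,-0.185,-0.185,-0.185],"claw":[1,1,1,1,1,1,1,1]}' 35
python3 - <<'E'
from h import *
s=manip.read_state();print(s["eef_pos"],s["eef_rot"],s["joints"].round(2))
im,d,P,cal=grab("scene","s3")
for o in manip.cut_out("case","scene")[:4]:
    p=P[o["mask"]];p=p[~np.isnan(p[:,0])];c=np.median(im[o["mask"]],0)
    if np.ptp(c)<40:
        q=p[p[:,2]>np.median(p[:,2])-6]; print(o["score"],np.median(p,0),cv2.minAreaRect(q[:,:2].astype(np.float32)))
cv2.imwrite("pics/s3.png",cv2.resize(im[130:300,130:430],(800,453))[...,::-1])
im,d,P,cal=grab("wrist","w4")
np.savez("w4.npz",P=P,im=im)
for n in("lens","tripod","case","case_clasp"):
  for o in manip.cut_out(n,"wrist")[:2]:
    m=o["mask"];p=P[m&~np.isnan(P[...,0])];print(n,o["score"],o["position"],m.sum(),np.median(p,0))
E
```

```text
clock: 8.28
eef_pos: [613.2, -66.0, 321.7]
eef_rot: [-3.142, 0.0, 2.978]
wrist_force: [0.3, -0.3, 0.0]
finger_gap: 79.8
finger_force: 0.0
clock: 9.28
eef_pos: [613.0, -66.0, 427.9]
eef_rot: [3.141, 0.001, 2.047]
wrist_force: [0.0, 0.3, -0.6]
finger_gap: 93.8
finger_force: 0.0
clock: 10.28
eef_pos: [603.0, -96.0, 427.9]
eef_rot: [3.141, -0.001, 0.567]
wrist_force: [0.1, -0.0, 0.6]
finger_gap: 93.9
finger_force: 0.0
[603.03456179 -96.00424249 427.88902338] [ 3.14084846e+00 -7.60977280e-04  5.66667774e-01] [-0.22  0.42  1.3   0.    1.42  0.79]
0.61 [668.81220822 -73.79410489 161.39840064] ((655.2791137695312, -71.35889434814453), (53.430328369140625, 156.13014221191406), 79.16053771972656)
lens 0.71 [334.4, 147.1] 12498 [654.42084431 -71.42703767 161.15929168]
case 0.96 [94.3, 249.0] 887 [332.72258018 170.85628889  28.98806524]
case 0.81 [24.3, 191.4] 2457 [314.62539649 363.15602456  39.48231758]
case_clasp 0.81 [334.0, 149.4] 12415 [654.42097693 -71.52000373 161.16644096]
case_clasp 0.64 [94.1, 248.0] 859 [332.72258018 170.85628889  27.59202532]
```

View pics/s3.png

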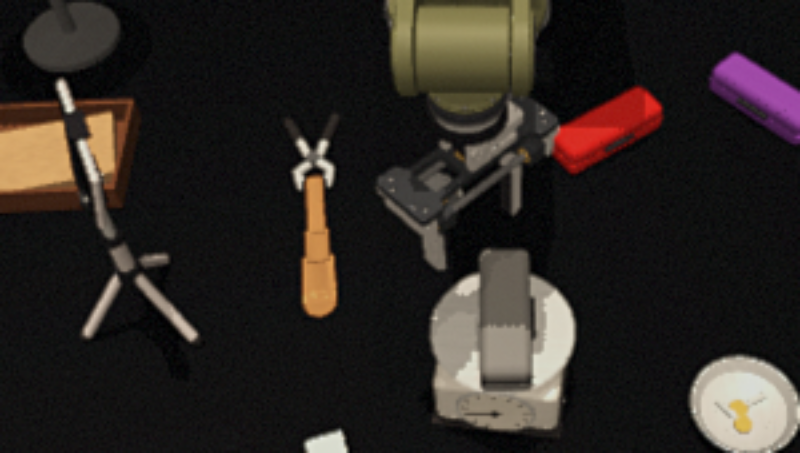

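View pics/w4.png

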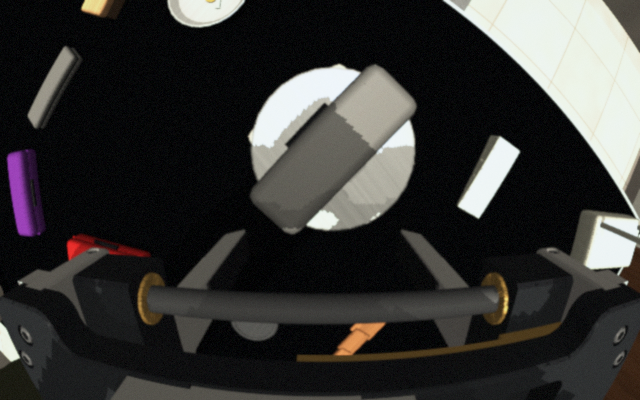

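Scene crop: the case stands centred on the platform at (505,318) and the pointer has swung. The wrist view confirms this, with the case at (334,150) on the disc. Next I'm measuring the phone's tilt and lens from the scene and top depth.

```bash
python3 - <<'E'
from h import *
Q={}
for c in("scene","top"):
    L=[];ms=[]
    for i in range(3):
        im,d,P,cal=grab(c); L.append(d)
    d=np.median(L,0); P=pts(c,d,cal)
    roi=(P[...,2]>250)&(P[...,2]<370)&(P[...,1]<-400)&(P[...,1]>-540)&(P[...,0]>370)&(P[...,0]<580)
    p=P[roi];print(c,len(p)); Q[c]=p
    for o in manip.cut_out("lens",c)[:2]: print(o["score"],o["position"],o["mask"].sum())
    if c=="scene": cv2.imwrite("pics/ph.png",cv2.resize(im[140:230,120:220],(800,600),interpolation=cv2.INTER_CUBIC)[...,::-1])
p=Q["top"];t=p[p[:,2]>325];r=cv2.minAreaRect(t[:,:2].astype(np.float32));print(r,np.percentile(p[:,2],98))
v=np.linalg.svd(t[:,:2]-t[:,:2].mean(0))[2][0];v*=np.sign(v[0]);print("axis",v,t.mean(0))
h=np.array([-v[1],v[0]])
for c in Q:
    p=Q[c];a=p[:,:2]@v;b=p[:,:2]@h
    print(c,"along",np.percentile(a,[1,99]))
    for z in range(250,360,10):
        s=(p[:,2]>=z)&(p[:,2]<z+10)
        if s.sum()>2: print(z,s.sum(),"h",np.percentile(b[s],[2,50,98]).round(1),"a",np.percentile(a[s],[2,98]).round(0))
E
```

```text
scene 423
0.57 [161.4, 189.3] 408
top 249
0.79 [452.2, 210.1] 233
((469.45263671875, -469.4154968261719), (149.04454040527344, 21.913496017456055), 14.59041976928711) 348.53820480597045
axis [0.96288536 0.26991071] [ 470.30846727 -468.78372561  339.89075805]
scene along [253.19233338 401.2496056 ]
260 9 h [-602.  -598.1 -590.8] a [337. 390.]
270 20 h [-601.4 -595.  -587.8] a [324. 401.]
280 26 h [-599.6 -593.7 -584.6] a [319. 400.]
290 27 h [-597.9 -591.5 -583.5] a [288. 402.]
300 29 h [-595.5 -589.1 -578.5] a [292. 400.]
310 30 h [-594.1 -587.6 -577.4] a [256. 401.]
320 38 h [-591.5 -585.1 -571.7] a [270. 401.]
330 104 h [-589.8 -578.6 -572.5] a [253. 400.]
340 139 h [-587.5 -577.9 -567.3] a [263. 394.]
top along [252.78154957 398.32685146]
260 20 h [-588.8 -586.2 -583.7] a [298. 350.]
280 4 h [-585.4 -584.5 -584.2] a [264. 354.]
290 7 h [-583.7 -582.5 -581.9] a [256. 399.]
300 6 h [-581.4 -580.4 -578.9] a [258. 387.]
310 6 h [-579.1 -577.3 -574.1] a [272. 385.]
320 13 h [-580.4 -575.4 -572.7] a [267. 399.]
330 90 h [-584.6 -578.1 -570.5] a [255. 397.]
340 100 h [-589.2 -578.5 -568. ] a [255. 380.]
```

View pics/ph.png

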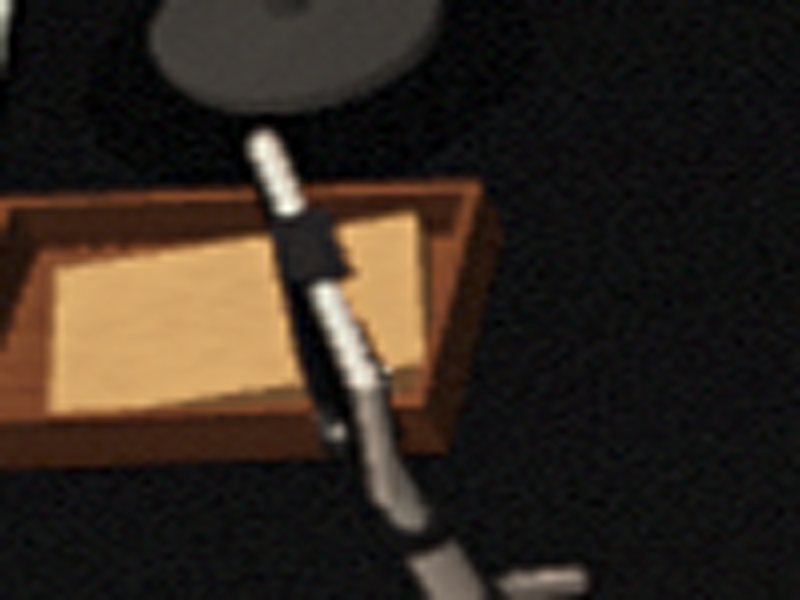

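The crop shows the phone nearly edge-on. It leans about 10.5° face down, with the lens bump near the far top corner at (380,375). Next step is the regrasp at the near end.

```bash
python3 -m creep '{"slide":[[-0.3,1,0],[0,1,0],[0,1.1,0],[0,0,0],[0,0,-3],[0,0,-3.5],[0,0,-2.5],[0,0,-1.3]],"turn":[-0.183,-0.183,-0.183,-0.182,0,0,0,0],"claw":[1,1,1,1,1,1,1,1]}' 40
python3 -m creep '{"slide":[[0,0,-0.2],[0,0,0]],"turn":[0,0],"claw":[1,1]}' 40
python3 - <<'E'
from h import *
s=manip.read_state();print(s["eef_pos"],s["eef_rot"],s["joints"].round(2),s["wrist_force"])
im,d,P,cal=grab("wrist")
cv2.imwrite("pics/w5.png",im[...,::-1])
E
```

```text
clock: 12.02
eef_pos: [600.1, -65.0, 322.4]
eef_rot: [-3.142, 0.001, -0.158]
wrist_force: [-0.5, -0.2, 0.8]
finger_gap: 93.8
finger_force: 0.0
clock: 12.28
eef_pos: [600.3, -65.1, 322.6]
eef_rot: [3.142, -0.001, -0.158]
wrist_force: [0.1, -0.7, 0.7]
finger_gap: 94.0
finger_force: 0.0
[600.34230607 -65.08775855 322.5637959 ] [ 3.14157800e+00 -1.25729130e-03 -1.58228257e-01] [-0.17  0.49  1.45 -0.    1.2   1.56] [ 0.06873747 -0.67245779  0.67840987]
```

View pics/w5.png

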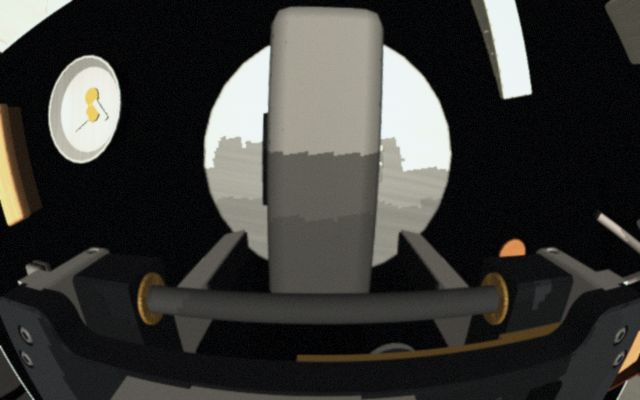

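The wrist view shows the near end between the fingers, the clasp at (380,165) on the right and clear of the pads, and the hinge at (266,160). Now gripping, lifting and moving to a high viewpoint near the phone.

```bash
python3 -m creep '{"slide":[[0,0,0],[0,0,0],[0,0,0],[0,0,0],[0,0,0],[0,0,1],[0,0,3],[0,0,5]],"turn":[0,0,0,0,0,0,0,0],"claw":[0.3,0.3,0.3,0.3,0.3,0.3,0.3,0.3]}' 40
python3 -m creep '{"slide":[[-1,-2,5.5],[-1.5,-2.5,5],[-2,-3,4],[-2,-3,4],[-2,-3,2],[-2,-3,1],[-0.5,-1.5,0],[0,0,0]],"turn":[0.06,0.06,0.06,0.06,0.06,0.06,0.07,0],"claw":[0.3,0.3,0.3,0.3,0.3,0.3,0.3,0.3]}' 40
python3 - <<'E'
from h import *
s=manip.read_state();print(s["eef_pos"],s["eef_rot"],s["joints"].round(2),s["wrist_force"])
im,d,P,cal=grab("wrist","w6")
np.savez("w6.npz",P=P,im=im,pose=cal["pose"])
for n in("lens","case"):
  for o in manip.cut_out(n,"wrist")[:2]:
    m=o["mask"];p=P[m&~np.isnan(P[...,0])];print(n,o["score"],o["position"],m.sum(),np.median(p,0))
E
```

```text
clock: 13.32
eef_pos: [600.0, -65.0, 411.8]
eef_rot: [-3.142, 0.003, -0.158]
wrist_force: [0.0, 0.5, -1.7]
finger_gap: 56.1
finger_force: 39.9
clock: 14.32
eef_pos: [489.7, -245.6, 627.0]
eef_rot: [3.141, -0.0, 0.27]
wrist_force: [0.2, -0.2, -1.5]
finger_gap: 55.8
finger_force: 39.9
[ 489.66071521 -245.56544045  627.01444123] [ 3.14146022e+00 -4.74620403e-05  2.69810856e-01] [-0.53  0.24  1.09 -0.    1.81  0.77] [ 0.21438346 -0.15915206 -1.52465383]
lens 0.69 [505.8, 239.5] 1872 [ 506.77243954 -458.9119641   319.91222313]
case 0.93 [64.3, 184.8] 1446 [309.71297228 360.83895682  43.10936808]
case 0.73 [140.0, 204.6] 1674 [325.52565324 121.95286405  45.47941374]
```

View pics/w6.png

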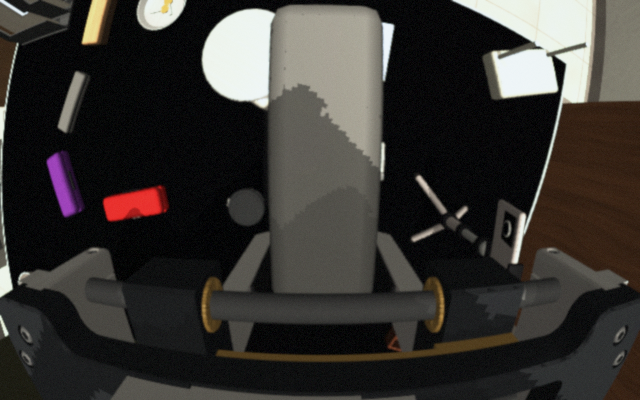

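The wrist view shows the phone face at (508,232), with its black lens bump at about (508,228), and the case held straight with the clasp at (382,160). I'll work out the lens numerically.

```bash
python3 - <<'E'
from h import *
z=np.load("w6.npz");P=z["P"];im=z["im"]
g=im.max(2)
print(g[204:260:2,492:526:2])
roi=np.zeros(g.shape,bool);roi[198:268,490:528]=1
ok=roi&(P[...,2]>255)&(P[...,2]<360)
p=P[ok]
print(len(p))
rng=np.random.default_rng(0);best=0
for _ in range(1000):
    a=p[rng.choice(len(p),3,False)];n=np.cross(a[1]-a[0],a[2]-a[0]);l=np.linalg.norm(n)
    if l<300: continue
    n/=l;i=abs((p-a[0])@n)<1.5
    if i.sum()>best:best=i.sum();bi=i
q=p[bi];c=q.mean(0);vt=np.linalg.svd(q-c)[2];n=vt[2]*np.sign(vt[2][1]);print(best,c,n,"pitch",np.degrees(np.arcsin(-n[2])),"yaw of normal",np.degrees(np.arctan2(n[1],n[0])))
hi=(P-c)@n
print((hi*1.0)[204:256:2,492:526:2].round(0))
pz=q[:,2];print("z range",pz.min(),pz.max())
np.savez("ph.npz",c=c,n=n)
E
```

```text
[[  6  15   9  58  70  68  69  73  71  49  21   9  12   1   0  11   4]
 [  5   3  13  57  66  68  68  69  71  67  65  33  10   2  10  13  11]
 [  6   2  18  57  69  70  67  72  65  71  74  76  50  19   8  11   3]
 [  5   2  20  63  71  71  59  53  67  67  64  71  76  70  46  15  12]
 [  7  13  27  65  71  70  47  12  35  59  68  68  67  71  83 100  66]
 [ 15   9  32  66  72  66  33   9   4  24  48  66  70  74 144 207 203]
 [ 12   9  46  67  62  67  26   3  13   6  13  36  66  82 185 232 234]
 [ 13  10  52  68  66  64  20   0   9   8   3   9  40  97 202 236 233]
 [ 13  15  55  66  69  62  19  37  46  14  10  12  37 110 208 240 226]
 [  4  15  59  67  69  62  34  32  84  60   6  16  44 132 222 243 203]
 [ 10  21  64  64  68  53  12   7  72  95   4  17  59 147 227 243 175]
 [ 11  24  65  69  67  44  13   3  72 113   8  18  63 163 220 243 166]
 [ 11  33  63  63  66  35   7   7  77 125  19  27  74 180 233 239 182]
 [  4  44  68  68  65  27   8  10  78 117  13  34  93 195 239 235 212]
 [  6  52  68  65  64  20  13  12 105  93  12  35 100 201 238 233 210]
 [ 12  55  63  65  59  17  28  44 1
[... 3166 characters left out ...]
-459. -461.]
 [  -0.   -1.    1.    0.    0.    0.    1.   -0.    3.    2.    1.   -1.
    -2.   -3.   -6. -459. -459.]
 [  -0.   -1.    1.    1.   -0.    0.   -1.   -1.    1.    2.    0.    1.
    -3.   -4.   -9. -458. -461.]
 [  -1.    1.    1.   -0.   -0.    0.   -1.    1.   -1.    0.    0.   -1.
    -2.   -5.   -9. -458. -460.]
 [  -1.    0.    0.   -0.    1.    1.   -1.   -0.   -0.    1.   -0.   -1.
    -4.   -5.   -8. -455. -462.]
 [   1.   -1.    0.   -0.   -0.   -1.   -1.    1.   -0.    0.   -1.   -2.
    -3.   -7. -452. -454. -460.]
 [   1.    0.   -0.    1.    0.    0.    0.    1.   -0.    0.   -0.   -1.
    -3.   -6. -453. -457. -459.]]
z range 261.15201053084036 345.3744003216564
```

```bash
python3 - <<'E'
from h import *
z=np.load("w6.npz");P=z["P"];k=np.load("ph.npz");c,n=k["c"],k["n"]
hi=(P-c)@n; m=np.zeros(hi.shape,bool);m[214:244,496:516]=1
for t in(3.8,4.5):
    s=m&(hi>t)&(hi<9); v,u=np.nonzero(s);print(s.sum(),u.mean(),v.mean(),P[s].mean(0),np.ptp(P[s],axis=0))
m2=m&(hi>1.7)&(hi<9);print("bump",m2.sum(),P[m2].mean(0),P[m2].min(0),P[m2].max(0))
s=m&(hi>4.5)&(hi<9);print(hi[s].mean())
E
python3 -c "
from h import *
s=manip.read_state();print(s['clock'])"
```

```text
97 506.1546391752577 228.23711340206185 [ 518.03625556 -450.24180783  317.60654078] [17.96529381  7.55154529 23.27873842]
76 505.85526315789474 228.17105263157896 [ 517.94677452 -450.12498714  317.17844324] [17.52577601  6.4147453  19.47034947]
bump 324 [ 519.0105649  -451.32426313  319.27638241] [ 502.81013624 -460.08630976  299.51154148] [ 535.04006982 -445.17460268  333.62383235]
5.158927397410184
14.475
```

The lens is at about (518,-450,319), looking 11° down with normal yaw 105.4°. The rows only turn about z, so I'm testing whether the arm yields a tilt at its reach limit. Clasp faces outward, in free space.

```bash
python3 -m creep '{"slide":[[3,-1.8,0],[5,-2.9,1],[5,-2.9,1],[5,-2.9,1],[5,-2.9,1],[5,-2.9,1]],"turn":[0.185,0.185,0.185,0.18,0,0],"claw":[0.3,0.3,0.3,0.3,0.3,0.3]}' 40
python3 -c "
from h import *
s=manip.read_state();print(s['eef_pos'],s['eef_rot'],s['joints'].round(3),s['qd'].round(2))"
python3 -m creep '{"slide":[[5,-2.9,1],[5,-2.9,1]],"turn":[0,0],"claw":[0.3,0.3]}' 40
python3 -c "
from h import *
s=manip.read_state();print(s['eef_pos'],s['eef_rot'],s['joints'].round(3),s['qd'].round(2))"
```

```text
clock: 15.22
eef_pos: [649.3, -341.5, 610.3]
eef_rot: [3.085, -0.013, 0.867]
wrist_force: [0.9, 0.4, -1.5]
finger_gap: 55.7
finger_force: 39.9
[ 649.27843669 -341.48686252  610.26269802] [ 3.08487618 -0.01323374  0.86670069] [-0.534  0.838  0.238  0.004  2.008  0.172] [-0.02  0.14 -0.03  0.01 -0.42 -0.01]
clock: 15.48
eef_pos: [666.1, -355.0, 583.7]
eef_rot: [3.02, -0.027, 0.868]
wrist_force: [0.3, 0.6, -2.4]
finger_gap: 55.5
finger_force: 39.9
[ 666.14571118 -355.03779601  583.69305341] [ 3.01992723 -0.02719151  0.86790636] [-0.539  0.876  0.236  0.007  1.906  0.169] [-0.02  0.16  0.    0.01 -0.4  -0.01]
```

The tilt builds up the right way, clasp face upward. The next move adds the remaining 4° and trims the small sideways component.

```bash
python3 -m creep '{"slide":[[0,0,0],[0,0,0],[0,0,0],[0,0,0]],"turn":[0.18,0.18,0.18,0],"claw":[0.3,0.3,0.3,0.3]}' 40
python3 -c "
from h import *
s=manip.read_state();print(s['eef_pos'],s['eef_rot'],s['joints'].round(3))"
python3 -m creep '{"slide":[[5,-2.9,1],[5,-2.9,1]],"turn":[0,0],"claw":[0.3,0.3]}' 40
python3 -c "
from h import *
s=manip.read_state();print(s['eef_pos'],s['eef_rot'],s['joints'].round(3),s['qd'].round(2))"
```

```text
clock: 15.98
eef_pos: [664.8, -354.6, 583.8]
eef_rot: [3.02, -0.027, 1.407]
wrist_force: [0.6, -0.5, -1.3]
finger_gap: 56.0
finger_force: 39.9
[ 664.8453243  -354.55365293  583.79832746] [ 3.02008712 -0.02708141  1.40687784] [-0.545  0.876  0.236  0.075  1.926 -0.35 ]
clock: 16.23
eef_pos: [681.0, -367.3, 556.2]
eef_rot: [2.959, -0.008, 1.4]
wrist_force: [-0.1, -0.3, -1.6]
finger_gap: 55.9
finger_force: 39.9
[ 680.99367538 -367.32276557  556.19043413] [ 2.9585453  -0.00816765  1.39990342] [-0.549  0.913  0.236  0.077  1.825 -0.352] [-0.01  0.15 -0.    0.01 -0.4  -0.02]
```

```bash
python3 - <<'E'
from h import *
from scipy.spatial.transform import Rotation as Ro
s=manip.read_state();print(s["clock"],s["eef_pos"],s["eef_rot"],s["joints"].round(3))
im,d,P,cal=grab("wrist")
R=Ro.from_euler("xyz",s["eef_rot"]).as_matrix()
Q=(P-s["eef_pos"])@R   # tool frame
m=np.zeros(d.shape,bool);m[10:225,262:392]=1
m&=(Q[...,2]>140)&(Q[...,2]<215)&(abs(Q[...,1])<40)&(Q[...,0]<145)&(Q[...,0]>20)
q=Q[m];t=q[(abs(q[:,1])<18)&(q[:,0]<125)];print(len(t))
A=np.c_[t[:,:2],np.ones(len(t))];co=np.linalg.lstsq(A,t[:,2],rcond=None)[0];print("top plane z=",co, "at x54:",co@[54,0,1])
print("far end x",np.percentile(q[:,0],[98,99.5]),"y",np.percentile(q[:,1],[0.5,3,97,99.5]))
for x0 in(30,54,90,110):
    k=abs(q[:,0]-x0)<8;print(x0,np.percentile(q[k,1],[1,99]).round(1))
pit=np.radians(11);ya=np.radians(105.4)
n=np.array([np.cos(pit)*np.cos(ya),np.cos(pit)*np.sin(ya),-np.sin(pit)])
C=np.array([518.5,-449.7,318.5])+200*n
Rg=Ro.from_euler("xyz",[s["eef_rot"][0],s["eef_rot"][1],0.269]).as_matrix()
T=C-Rg@[54,30,184.5];print("C",C,"TCP",T,"delta",T-s["eef_pos"])
E
```

```text
16.225 [ 680.99367538 -367.32276557  556.19043413] [ 2.9585453  -0.00816765  1.39990342] [-0.549  0.913  0.236  0.077  1.825 -0.352]
16334
top plane z= [ 1.55667116e-03 -1.92359516e-03  1.60110070e+02] at x54: 160.1941304708087
far end x [126.16645929 128.43709574] y [-30.82782723 -25.47669137  26.38753738  29.21468379]
30 [-30.6  27.5]
54 [-30.9  30.5]
90 [-25.6  28.2]
110 [-25.3  28.7]
C [ 466.36457927 -260.42354875  280.33820092] TCP [ 396.15750516 -214.34233561  455.84813951] delta [-284.83617022  152.98042996 -100.34229462]
```

```bash
python3 -m creep '{"slide":[[-3.9,2.1,0],[-3.9,2.1,0],[-3.9,2.1,-1],[-3.9,2.1,-2],[-3.9,2.1,-2],[-3.9,2.1,-2],[-3.9,2.1,-2],[-1.2,0.6,-1]],"turn":[-0.14,-0.14,-0.14,-0.14,-0.14,-0.14,-0.14,-0.15],"claw":[0.3,0.3,0.3,0.3,0.3,0.3,0.3,0.3]}' 40
cat > chk.py <<'E'
from h import *
from scipy.spatial.transform import Rotation as Ro
s=manip.read_state();print(s["clock"],s["eef_pos"].round(1),s["eef_rot"].round(4),s["joints"].round(3),s["finger_gap"])
pit=np.radians(11);ya=np.radians(105.4)
n=np.array([np.cos(pit)*np.cos(ya),np.cos(pit)*np.sin(ya),-np.sin(pit)])
Lz=np.array([518.5,-449.7,318.5]);C=Lz+200*n
R=Ro.from_euler("xyz",s["eef_rot"]).as_matrix()
print("slide by",C-(s["eef_pos"]+R@[54,30,183.3]),"x-axis",R[:,0].round(3),"y vs -n",R[:,1].round(3),(-n).round(3))
E
python3 chk.py
```

```text
clock: 17.27
eef_pos: [418.3, -226.8, 459.3]
eef_rot: [2.96, -0.009, 0.343]
wrist_force: [-0.1, -0.2, -0.7]
finger_gap: 55.8
finger_force: 39.9
17.275 [ 418.3 -226.8  459.3] [ 2.9598 -0.0089  0.3426] [-0.558  0.071  1.667 -0.111  1.257  0.698] 55.78047376866724
slide by [-25.31558429   6.74717682  -4.63179016] x-axis [0.942 0.336 0.009] y vs -n [ 0.329 -0.927  0.181] [ 0.261 -0.946  0.191]
```

```bash
python3 -m creep '{"slide":[[-1.2,0.6,-0.2],[-1,0.6,-0.2],[0,0,0],[0,0,0]],"turn":[-0.037,-0.037,0,0],"claw":[0.3,0.3,0.3,0.3]}' 40
python3 chk.py
python3 - <<'E'
from h import *
for c in("scene","top"):
    im,d,P,cal=grab(c)
    roi=(P[...,2]>215)&(P[...,2]<320)&(P[...,0]>460)&(P[...,0]<570)&(P[...,1]>-310)&(P[...,1]<-180)
    p=P[roi];print(c,len(p))
    if len(p)>50:
        t=p[p[:,2]>np.median(p[:,2])-4]
        A=np.c_[t[:,:2]-t[:,:2].mean(0),np.ones(len(t))];co=np.linalg.lstsq(A,t[:,2],rcond=None)[0];nn=np.array([-co[0],-co[1],1]);nn/=np.linalg.norm(nn)
        print("top normal",nn.round(3),cv2.minAreaRect(p[:,:2].astype(np.float32)),t.mean(0))
im,d,P,cal=grab("scene")
cv2.imwrite("pics/s7.png",cv2.resize(im[100:290,110:370],(800,585))[...,::-1])
E
```

```text
clock: 17.77
eef_pos: [398.3, -216.4, 455.8]
eef_rot: [2.96, -0.009, 0.278]
wrist_force: [0.3, 0.6, -0.9]
finger_gap: 55.9
finger_force: 39.9
17.775 [ 398.3 -216.4  455.8] [ 2.9595 -0.0089  0.2782] [-0.56   0.022  1.727 -0.121  1.254  0.763] 55.909966364329584
slide by [-2.60514502  0.99292457 -1.1316178 ] x-axis [0.962 0.275 0.009] y vs -n [ 0.269 -0.946  0.181] [ 0.261 -0.946  0.191]
scene 670
top normal [-0.016  0.092  0.996] ((496.8615417480469, -223.5892333984375), (91.61290740966797, 59.25971221923828), 15.003049850463867) [ 501.67582178 -222.85578889  299.76842522]
top 412
top normal [-0.019  0.076  0.997] ((495.945556640625, -222.7945556640625), (87.62303161621094, 62.07643508911133), 15.121007919311523) [ 498.225371   -224.29438511  298.88010718]
```

View pics/s7.png

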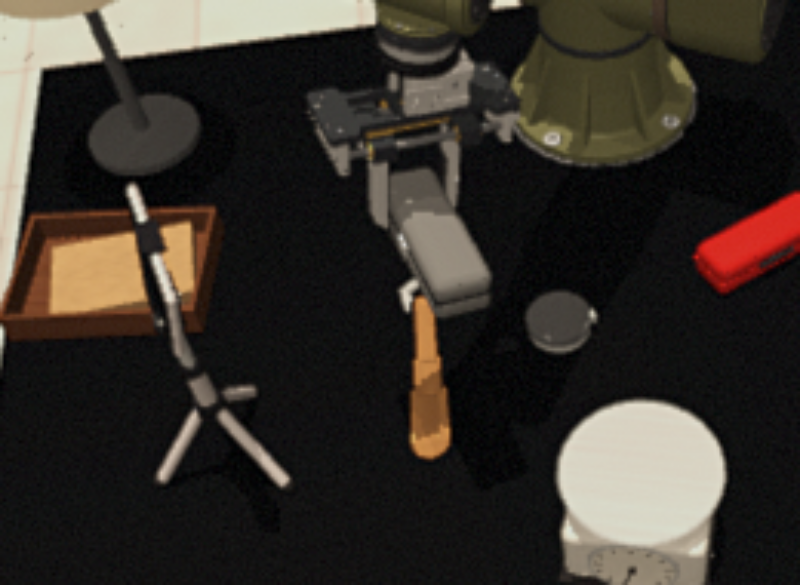

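The picture shows the case held by its near end, clasp side towards the phone at (400,240), with the tripod and tin in place. One small correction, then a re-check of the case's tilt.

```bash
python3 -m creep '{"slide":[[-0.3,0.1,-0.1],[0,0,0],[0,0,0],[0,0,0]],"turn":[-0.007,0,0,0],"claw":[0.3,0.3,0.3,0.3]}' 40
python3 chk.py
python3 - <<'E'
from h import *
rng=np.random.default_rng(0)
for c in("scene","top","wrist"):
    im,d,P,cal=grab(c)
    roi=(P[...,2]>215)&(P[...,2]<320)&(P[...,0]>460)&(P[...,0]<560)&(P[...,1]>-310)&(P[...,1]<-180)
    p=P[roi];best=0
    for _ in range(600):
        a=p[rng.choice(len(p),3,False)];n=np.cross(a[1]-a[0],a[2]-a[0]);l=np.linalg.norm(n)
        if l<300: continue
        n/=l;i=abs((p-a[0])@n)<1.5
        if i.sum()>best:best=i.sum();bi=i
    q=p[bi];n=np.linalg.svd(q-q.mean(0),full_matrices=False)[2][2];n*=np.sign(n[2])
    print(c,best,len(p),n.round(3),q.mean(0).round(1))
pit=np.radians(11);ya=np.radians(105.4);print("want",np.sin(pit)*np.cos(ya),np.sin(pit)*np.sin(ya),np.cos(pit))
E
```

```text
clock: 18.42
eef_pos: [395.0, -215.3, 454.5]
eef_rot: [2.96, -0.009, 0.27]
wrist_force: [-0.6, -0.2, -1.3]
finger_gap: 56.0
finger_force: 39.9
18.425 [ 395.  -215.3  454.5] [ 2.9598 -0.0086  0.2702] [-0.562  0.015  1.737 -0.122  1.252  0.77 ] 55.96428213019158
slide by [1.1207287  0.42161998 0.24735356] x-axis [0.964 0.267 0.009] y vs -n [ 0.261 -0.948  0.181] [ 0.261 -0.946  0.191]
scene 202 649 [-0.04   0.21   0.977] [ 497.2 -217.2  298.7]
top 115 391 [0.038 0.134 0.99 ] [ 493.4 -221.8  296.7]
wrist 13532 17028 [-0.049  0.165  0.985] [ 493.  -219.8  298. ]
want -0.05067049599375371 0.1839580755290544 0.981627183447664
```

```bash
python3 -m creep '{"slide":[[0,0,0],[0,0,0],[0,0,0],[0,0,0]],"turn":[0,0,0,0],"claw":[0.3,0.3,0.3,0.3]}' 40
python3 chk.py; python3 -c "
from cell import manip
print(manip.read_state()['qd']); print(manip.sign_off())"
```

```text
clock: 19.08
eef_pos: [395.0, -215.3, 454.4]
eef_rot: [2.96, -0.009, 0.27]
wrist_force: [-0.5, 1.0, -1.6]
finger_gap: 55.8
finger_force: 39.9
19.075 [ 395.  -215.3  454.4] [ 2.9599 -0.0085  0.2702] [-0.562  0.014  1.737 -0.122  1.252  0.77 ] 55.782575331516256
slide by [1.16653956 0.38462803 0.29116503] x-axis [0.964 0.267 0.009] y vs -n [ 0.261 -0.948  0.181] [ 0.261 -0.946  0.191]
[ 0.00045626 -0.0015458  -0.00069463 -0.00148083  0.00030533  0.00067742]
the job is handed in; nothing more can be done
None
```

I weighed the case on the scale, then took it by its near end and handed in at 19 s with it held still: by my measurements the clasp is mid-view about 20 cm from the lens, square to within about 1°, and I touched nothing else.

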